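# Put the setting blocks away and latch the case

### The arm

A 7-joint arm with a two-finger parallel gripper is mounted at the origin on the work surface. World frame = base frame: x ahead of the robot, y to its left, z up, the work surface at z = 0. Lengths are in m, angles in rad, forces in N, time in s.
With the tool pointing down it reaches from about 0.425 to 0.925 m from the base axis. Payload 6.8 kg.
Tool frame: the origin (TCP) lies at the very end of the fingers, on their centre line; the grasp point (between the pads) lies 19 mm behind it; z points along the fingers, y is the line along which they close (so a half turn about z gives the same grasp; the last joint's range is limited). The gripper opens to 85 mm and grips with 20 to 120 N. Pads are 22 mm wide; open, the fingers measure 114 mm over their backs; the gripper's body (76 mm by 85 mm) begins 54 mm behind the grasp point. The pads swing forward as they close: fully open they stand 13 mm farther back than shut.
Start: joints at [1.131, 0.477, 0.022, 1.555, -0.011, 1.109, -0.083], TCP at [0.22, -0.638, 0.231] pointing down, gripper open.
Joint ranges: [-2.96, 2.96], [-0.34, 2.1], [-1.41, 1.46], [0.24, 2.44], [-1.37, 4.51], [0.17, 1.92], [-2.96, 2.96]. Speed limits (rad/s): [2.39, 2.39, 3.14, 3.14, 3.14, 3.14, 3.14].

### API

Orientations are given as a unit quaternion [w, x, y, z].
In Python, from station import bot gives the robot as it stands.
- The arm moves only by the tool jog_arm, never from a script. Its argument "motion" is a list of rows, each a list of 7 numbers: the turn, a rotation vector about the tool's x, y, z in rad, then the shift along the tool's x, y, z in mm, then the finger opening in mm, from 0 to 85.4. A call has 1 to 10 rows; each row is the pose to reach, as a shift and turn from the pose commanded when the call began, along the tool's axes at that moment; what a row does not reach only later rows make up. A row lasts 1/8 s, in which the tool goes at most 62.5 mm and 10.7 degrees, less where a joint would pass 70% of its speed; a pose out of reach is approached as far as the arm can. A call with a gripper value outside its range is refused whole. The fingers move at their own pace and stop on an object; "grip_force" is the grip in N (left out, the last holds). Time passes only in rows, so rows that repeat a pose let the fingers close. It gives the time, the measured TCP pose, the force, the opening and the grip force at its end, in the units of the state.
- bot.get_obs(): the state, without advancing time (a new reading comes with each control period).
- bot.read_camera(name): name is "scene" or "top" or "wrist"; returns a dict with "pixels" (384x512x3 uint8, red, green, blue), "camera_matrix" (3x3 intrinsics, pixels), "distortion" ([k1, k2, p1, p2, k3] as OpenCV has them; the pictures are not rectified), "T" (4x4, takes a point from camera to world coordinates); the wrist camera has in their place "tool_from_camera" (4x4, takes a point from camera to tool coordinates, whose origin is the TCP and whose axes are the flange's). Camera axes: x right, y down, z forward; pixel columns grow to the right and rows downward; lengths in m; the calibration is good to about 2 mm. A picture is of the moment at which its call begins: read the wrist's pose just before it. There is no depth.
- bot.hand_in(): hands the job in; it is judged then, once.
Trained networks look in a picture, given as the dict that the camera call returned (one of the last four; its "shot" number tells which), for a name from the list of things; names that differ only in an ending like _2 or _b are one class to them, and where a whole thing is asked for, a point or a joint stands for the part that bears it (a point fixed in the world has none). Each returns a list of dicts, best first, with "score" (0 to 1); they miss things now and then, are a little off and sometimes report something else, mostly with a low value. They report only what shows in the picture. A call takes as long as a camera call. They do not tell look-alikes from the thing itself.
- bot.spot_in(thing, picture): "xy" ([column, row] in pixels, amid what is visible of it).
- bot.tip_of(thing, picture): "xy" ([column, row] in pixels: a listed point, or the origin of a listed thing).
The state is a dict: "t": time; "q": joint angles; "joint_vel": joint speeds; "joint_torque": joint torques, N m; "eef_pos": TCP position; "tool_rot": TCP orientation; "contact_force": force on the tool from outside, world axes, zero at the start; "torque": the same for the moment, N m; "gripper_width": opening from 0.0 (shut) to 1.0 (fully open); "grasp_force": force on a finger pad.
Only numpy, scipy, OpenCV 4.12 (cv2) and the standard library are available. Lean on these libraries where they do the work, as an engineer would, in place of code of your own. Each camera call takes 0.05 s, during which the arm holds its last target. There are 200 camera calls.

### The job

Put every setting block that is out on the bench back in the green case, each standing flat on the floor of the pocket whose label tile (the one on the pocket's hinge side) has the colour of the block's grip. When all are in, swing the lid shut and press its front edge down until the clip catches, so that it stays shut by itself. Leave the oil bottle, brass sleeve and screwdriver where they are.

Things in the scene. Friction and masses are not known exactly. Their poses are not given: they have to be found in the camera images.
- case: Green open case fixed to the bench, 170 (own x) x 210 (own y) x 60 mm high; origin under its centre, on the bench. Walls and floor 4 mm. A grey liner (top at 16 mm) has 2 rows of 3 pockets: centres at own x -45 and 21, own y -54, 0, 54 mm. Hinge along the +x rim; clip (black and orange, 60 mm wide, 60 high, out to own x -114 mm) mid-front on the -x side. Yaw within 15 degrees.
- lid (a joint): Lid hinge, rad: 0 shut, grows opening, limit 1.95; starts at 1.65 to 1.85. Clear panel, green frame, 172 x 210 x 6 mm. Stiff hinge: stays where left; 1 to 3 N at the front edge moves it. Under 0.055 it meets gasket and clip and stands ajar until its front edge, mid-width, is pressed with about 15 to 20 N and the clip snaps; then it stays under 0.01.
- lid_hinge (a point): Point on the lid's hinge axis (which runs along the case's own y), mid-width, at case own x +85 mm, 60.5 mm above the bench; it stays put.
- lid_front (a point): Point on the lid's outer face (the top when shut) at mid-width, 165 mm from the hinge axis and 7 mm from the front edge; it moves with the lid. The outer face lies 6 mm off the plane through the hinge axis.
- block_red: Loose setting block, 0.11 kg: dark steel foot 36 (own x) x 26 (own y) x 14 mm high with an upright red grip rib on top, 30 (own x) x 12 (own y) mm, from 14 to 42 mm height. Origin at the centre of the underside, z up. Stands on the bench on its foot at any yaw; take it by the rib, across its 12 mm. May be absent.
- block_blue: Loose setting block, 0.11 kg: dark steel foot 36 (own x) x 26 (own y) x 14 mm high with an upright blue grip rib on top, 30 (own x) x 12 (own y) mm, from 14 to 42 mm height. Origin at the centre of the underside, z up. Stands on the bench on its foot at any yaw; take it by the rib, across its 12 mm. May be absent.
- block_yellow: Loose setting block, 0.11 kg: dark steel foot 36 (own x) x 26 (own y) x 14 mm high with an upright yellow grip rib on top, 30 (own x) x 12 (own y) mm, from 14 to 42 mm height. Origin at the centre of the underside, z up. Stands on the bench on its foot at any yaw; take it by the rib, across its 12 mm. May be absent.
- block_white: Loose setting block, 0.11 kg: dark steel foot 36 (own x) x 26 (own y) x 14 mm high with an upright white grip rib on top, 30 (own x) x 12 (own y) mm, from 14 to 42 mm height. Origin at the centre of the underside, z up. Stands on the bench on its foot at any yaw; take it by the rib, across its 12 mm. May be absent.
- block_black: Loose setting block, 0.11 kg: dark steel foot 36 (own x) x 26 (own y) x 14 mm high with an upright black grip rib on top, 30 (own x) x 12 (own y) mm, from 14 to 42 mm height. Origin at the centre of the underside, z up. Stands on the bench on its foot at any yaw; take it by the rib, across its 12 mm. May be absent.
- block_purple: Loose setting block, 0.11 kg: dark steel foot 36 (own x) x 26 (own y) x 14 mm high with an upright purple grip rib on top, 30 (own x) x 12 (own y) mm, from 14 to 42 mm height. Origin at the centre of the underside, z up. Stands on the bench on its foot at any yaw; take it by the rib, across its 12 mm. May be absent.
- slot_red (a point): Centre of the floor of the pocket labelled red, 4 mm above the bench: pocket 42 (own x) x 32 (own y) x 12 mm deep, axes as the case's, so that the block's long side goes along own x (either way round). The red label tile, 12 x 32 mm, lies on the liner beside it, 33 mm to own +x of this point (the side toward the hinge). Which pocket has which label varies.
- slot_blue (a point): Centre of the floor of the pocket labelled blue, 4 mm above the bench: pocket 42 (own x) x 32 (own y) x 12 mm deep, axes as the case's, so that the block's long side goes along own x (either way round). The blue label tile, 12 x 32 mm, lies on the liner beside it, 33 mm to own +x of this point (the side toward the hinge). Which pocket has which label varies.
- slot_yellow (a point): Centre of the floor of the pocket labelled yellow, 4 mm above the bench: pocket 42 (own x) x 32 (own y) x 12 mm deep, axes as the case's, so that the block's long side goes along own x (either way round). The yellow label tile, 12 x 32 mm, lies on the liner beside it, 33 mm to own +x of this point (the side toward the hinge). Which pocket has which label varies.
- slot_white (a point): Centre of the floor of the pocket labelled white, 4 mm above the bench: pocket 42 (own x) x 32 (own y) x 12 mm deep, axes as the case's, so that the block's long side goes along own x (either way round). The white label tile, 12 x 32 mm, lies on the liner beside it, 33 mm to own +x of this point (the side toward the hinge). Which pocket has which label varies.
- slot_black (a point): Centre of the floor of the pocket labelled black, 4 mm above the bench: pocket 42 (own x) x 32 (own y) x 12 mm deep, axes as the case's, so that the block's long side goes along own x (either way round). The black label tile, 12 x 32 mm, lies on the liner beside it, 33 mm to own +x of this point (the side toward the hinge). Which pocket has which label varies.
- slot_purple (a point): Centre of the floor of the pocket labelled purple, 4 mm above the bench: pocket 42 (own x) x 32 (own y) x 12 mm deep, axes as the case's, so that the block's long side goes along own x (either way round). The purple label tile, 12 x 32 mm, lies on the liner beside it, 33 mm to own +x of this point (the side toward the hinge). Which pocket has which label varies.
- oil_bottle: Bystander: yellow oil bottle with red cap, 44 mm across, 110 mm tall, standing; origin under its centre.
- brass_sleeve: Bystander: brass sleeve, 32 mm across, 45 mm tall, standing; origin under its centre.
- driver: Bystander: orange screwdriver 170 mm long lying on the bench along own x; origin under its middle.
Things that resemble listed ones, but are neither listed nor needed, are in the scene too. Leave any turquoise look-alike of the block_yellow alone.

How it is judged:
On the way:
1. every block that is present sits in its own pocket, let go, while the lid is still open (horizontal distance between block_red and slot_red below 0.007 m and z of block_red in the frame of slot_red between -0.004 and 0.004 m and angle between each of block_red, block_blue, block_yellow, block_white, block_black, block_purple's own z axis and vertical below 0.12 rad and angle between the x axis of block_red and the x axis of slot_red, either way round below 0.3 rad and horizontal distance between block_blue and slot_blue below 0.007 m and z of block_blue in the frame of slot_blue between -0.004 and 0.004 m and angle between the x axis of block_blue and the x axis of slot_blue, either way round below 0.3 rad and horizontal distance between block_yellow and slot_yellow below 0.007 m and z of block_yellow in the frame of slot_yellow between -0.004 and 0.004 m and angle between the x axis of block_yellow and the x axis of slot_yellow, either way round below 0.3 rad and horizontal distance between block_white and slot_white below 0.007 m and z of block_white in the frame of slot_white between -0.004 and 0.004 m and angle between the x axis of block_white and the x axis of slot_white, either way round below 0.3 rad and horizontal distance between block_black and slot_black below 0.007 m and z of block_black in the frame of slot_black between -0.004 and 0.004 m and angle between the x axis of block_black and the x axis of slot_black, either way round below 0.3 rad and horizontal distance between block_purple and slot_purple below 0.007 m and z of block_purple in the frame of slot_purple between -0.004 and 0.004 m and angle between the x axis of block_purple and the x axis of slot_purple, either way round below 0.3 rad and value of joint lid above 0.3 rad and contact force between the fingers and block_red below 0.3 N and contact force between the fingers and block_blue below 0.3 N and contact force between the fingers and block_yellow below 0.3 N and contact force between the fingers and block_white below 0.3 N and contact force between the fingers and block_black below 0.3 N and contact force between the fingers and block_purple below 0.3 N), for 0.2 s.
At the end, for the whole second after the job is handed in: Every block present stands in the pocket of its colour (within 7 mm of the pocket's centre, 4 mm of its floor, 0.12 rad of upright, long side within 0.3 rad of the pocket's), and the lid is latched, under 0.02 rad (horizontal distance between block_red and slot_red below 0.007 m and z of block_red in the frame of slot_red between -0.004 and 0.004 m and angle between each of block_red, block_blue, block_yellow, block_white, block_black, block_purple's own z axis and vertical below 0.12 rad and angle between the x axis of block_red and the x axis of slot_red, either way round below 0.3 rad and horizontal distance between block_blue and slot_blue below 0.007 m and z of block_blue in the frame of slot_blue between -0.004 and 0.004 m and angle between the x axis of block_blue and the x axis of slot_blue, either way round below 0.3 rad and horizontal distance between block_yellow and slot_yellow below 0.007 m and z of block_yellow in the frame of slot_yellow between -0.004 and 0.004 m and angle between the x axis of block_yellow and the x axis of slot_yellow, either way round below 0.3 rad and horizontal distance between block_white and slot_white below 0.007 m and z of block_white in the frame of slot_white between -0.004 and 0.004 m and angle between the x axis of block_white and the x axis of slot_white, either way round below 0.3 rad and horizontal distance between block_black and slot_black below 0.007 m and z of block_black in the frame of slot_black between -0.004 and 0.004 m and angle between the x axis of block_black and the x axis of slot_black, either way round below 0.3 rad and horizontal distance between block_purple and slot_purple below 0.007 m and z of block_purple in the frame of slot_purple between -0.004 and 0.004 m and angle between the x axis of block_purple and the x axis of slot_purple, either way round below 0.3 rad and value of joint lid below 0.02 rad); the robot touches nothing.
It fails at once if the oil bottle is disturbed (moved more than 30 mm) (distance of oil_bottle from where it was at the start of the episode above 0.03 m).
It fails at once if the brass sleeve is disturbed (moved more than 30 mm) (distance of brass_sleeve from where it was at the start of the episode above 0.03 m).
It fails at once if the screwdriver is disturbed (moved more than 30 mm) (distance of driver from where it was at the start of the episode above 0.03 m).
Of block_red, block_blue, block_yellow, block_white, block_black, block_purple only 4 to 6 are there at a start; the rules pass over those that are not, and their reading is None.
At some moment in a run one of block_red, block_blue, block_yellow, block_white, block_black, block_purple may be knocked a few centimetres aside while the robot is not near it.
It also fails if it takes over 210 s, if anything falls off the work surface, if the arm or the gripper's body presses on something with over 40 N, if the wrist force passes 120 N, or if a joint passes its speed limit or range.

## Working session

There is one attempt and no reset: what is moved stays moved. The work goes in short steps, Python scripts to look and compute and a tool call to move; the robot and the scene stay as the last step left them, time stands still between calls to the robot, and variables do not carry over. Pictures are saved under pics/ and viewed, at most 14 in all, crops included, and the job is handed in when it is done.

Besides the shell and the picture viewer there is one more tool, called after "Emit:" as name(argument=value, ...), one argument or row to a line, values as JSON. jog_arm: Moves the arm, as the interface text tells. Its arguments: {"type":"object","properties":{"motion":{"type":"array"},"grip_force":{"type":"number"}},"required":["motion"]}

```bash
ls; mkdir -p pics
python3 - <<'E'
from station import bot
import cv2,numpy as np
o=bot.get_obs();print(o)
for n in ["top","scene"]:
    p=bot.read_camera(n);cv2.imwrite(f"pics/{n}0.png",cv2.resize(p["pixels"][:,:,::-1],(800,600)))
    print(n,p["camera_matrix"],p["distortion"],p["T"],p.keys())
E
```

```text
pics
{'t': 0.0, 'q': array([ 1.13089804,  0.47779984,  0.02233287,  1.55640909, -0.01148205,
        1.10933359, -0.0830934 ]), 'joint_vel': array([-9.96194249e-04, -1.45045757e-03,  6.42516262e-04, -1.19367223e-05,
        9.30191134e-04, -6.08107652e-04, -1.40750612e-03]), 'joint_torque': array([-3.41217101e-04, -5.96443641e+01,  1.60762109e+00, -2.81197894e+01,
        1.23248465e-02,  9.29052767e-03,  4.06629184e-06]), 'eef_pos': array([ 0.2196739 , -0.63763974,  0.23034366]), 'tool_rot': array([-8.83141319e-04,  9.86266332e-01,  1.65160206e-01, -2.22974213e-04]), 'contact_force': array([ 0.528931  , -0.70984496, -0.14668022]), 'torque': array([ 0.00452434,  0.00994399, -0.04028565]), 'grasp_force': 0.0, 'gripper_width': 1.0015321469279495}
top [[466.56523376   0.         254.97245032]
 [  0.         466.56523376 192.77272634]
 [  0.           0.           1.        ]] [-0.16815476  0.          0.          0.          0.        ] [[-0.02419229 -0.98604445  0.16471516  0.38438048]
 [-0.99927316  0.02870664  0.0250816  -0.09741212]
 [-0.02945999 -0.16398866 -0.98602222  1.16294578]
 [ 0.          0.          0.          1.        ]] dict_keys(['pixels', 'camera_matrix', 'distortion', 'T', 'shot'])
scene [[452.99477921   0.         262.91186307]
 [  0.         452.99477921 190.05807393]
 [  0.           0.           1.        ]] [-0.11831486  0.          0.          0.          0.        ] [[ 0.7092875   0.45592239 -0.53762999  1.13710902]
 [ 0.70463459 -0.43688743  0.55912384 -0.67272652]
 [ 0.0200333  -0.77541224 -0.63113748  0.74196511]
 [ 0.          0.          0.          1.        ]] dict_keys(['pixels', 'camera_matrix', 'distortion', 'T', 'shot'])
```

View pics/top0.png

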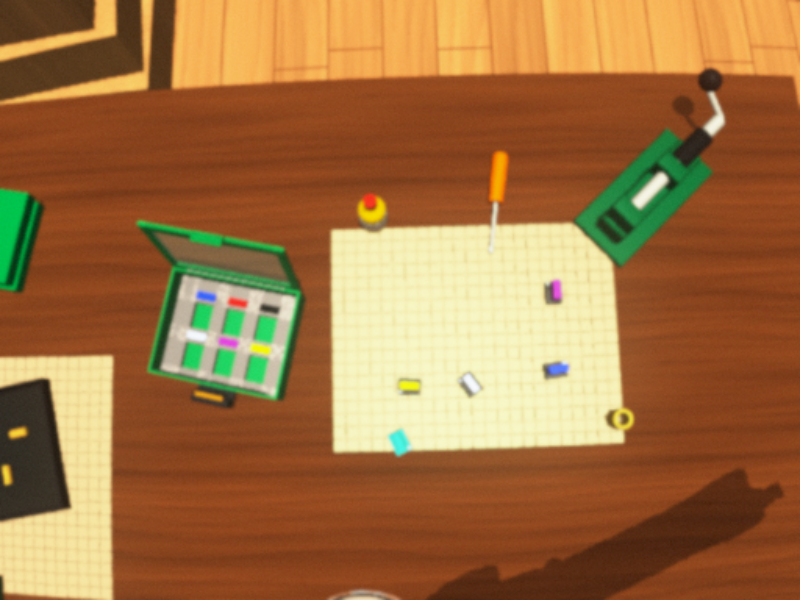

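View pics/scene0.png

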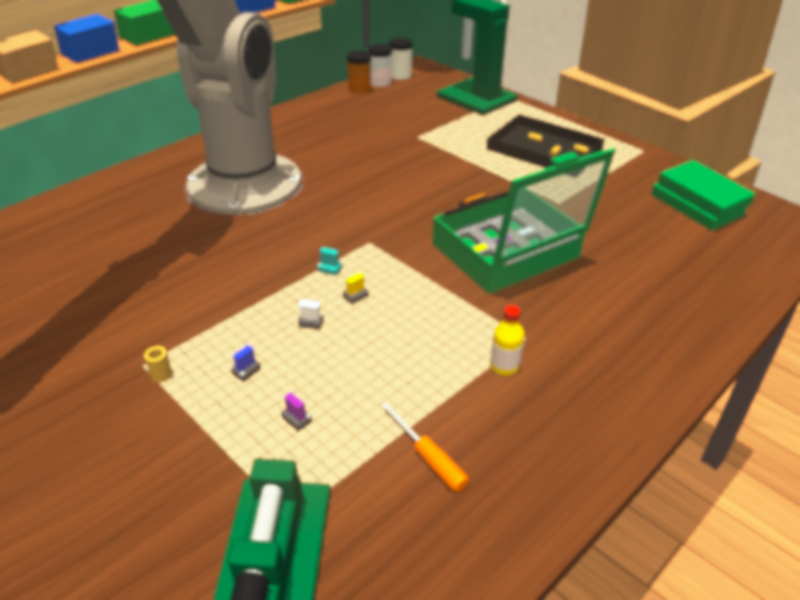

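The top view shows four blocks: purple (554,292), blue (556,370), yellow (409,386) and white (471,384). The turquoise look-alike is at (400,442). The case labels are blue/red/black on the hinge row at y≈300, and white/purple/yellow on the front row at y≈342. The scene view agrees.

```bash
cat > h.py <<'E'
from station import bot
import cv2,numpy as np
from scipy.spatial.transform import Rotation as R
from scipy.optimize import least_squares
def rot(o): return R.from_quat(np.roll(o["tool_rot"],-1))
def look(name):
    o=bot.get_obs();p=bot.read_camera(name)
    if name=="wrist":
        T=np.eye(4);T[:3,:3]=rot(o).as_matrix();T[:3,3]=o["eef_pos"];p["T"]=T@np.array(p["tool_from_camera"])
    return p
def w(p,uv,z):
    n=cv2.undistortPoints(np.array(uv,float).reshape(-1,1,2),np.array(p["camera_matrix"]),np.array(p["distortion"])).reshape(-1,2)
    d=np.c_[n,np.ones(len(n))]@p["T"][:3,:3].T;c=p["T"][:3,3]
    z=np.broadcast_to(z,len(n));return c+d*((z-c[2])/d[:,2])[:,None]
def proj(p,X):
    Ti=np.linalg.inv(p["T"]);return cv2.projectPoints(np.array(X,float).reshape(-1,3),cv2.Rodrigues(Ti[:3,:3])[0],Ti[:3,3],np.array(p["camera_matrix"]),np.array(p["distortion"]))[0].reshape(-1,2)
HUE=dict(yellow=((24,120,120),(34,255,255)),blue=((105,120,80),(128,255,255)),purple=((138,100,80),(160,255,255)),white=((0,0,150),(179,55,255)),red=((170,140,100),(179,255,255)))
def blobs(p,col,amin=15):
    m=cv2.inRange(cv2.cvtColor(p["pixels"],cv2.COLOR_RGB2HSV),*HUE[col])
    n,l,s,c=cv2.connectedComponentsWithStats(m)
    out=[]
    for i in range(1,n):
        if s[i,4]>=amin:
            cn=cv2.findContours((l==i).astype(np.uint8),0,1)[0][0]
            out.append((s[i,4],c[i],cv2.minAreaRect(cn),cn.reshape(-1,2)))
    return sorted(out,key=lambda b:-b[0])
def plan(x,y,z,yaw):
    "tool-down pose with closing line (tool y) at world angle yaw (mod pi): shift mm & turn in tool axes"
    o=bot.get_obs();r=rot(o);best=None
    for k in (-1,0,1,2):
        a=yaw+k*np.pi
        M=np.c_[[np.sin(a),-np.cos(a),0],[np.cos(a),np.sin(a),0],[0,0,-1]]
        M[:,0]=np.cross(M[:,1],M[:,2])
        v=(r.inv()*R.from_matrix(M)).as_rotvec()
        if best is None or np.linalg.norm(v)<np.linalg.norm(best):best=v
    s=r.inv().apply(np.array([x,y,z])-o["eef_pos"])*1000
    print("turn",best.round(3),"shift",s.round(1),"q7",o["q"][6].round(2))
E
python3 - <<'E'
from h import *
p=look("top")
for c in HUE: print(c,[(b[0],b[1].round(1).tolist()) for b in blobs(p,c)][:5])
for n in ["red","blue","yellow","white","black","purple"]:
    for t in ("block_","slot_"):
        r=bot.tip_of(t+n,p)[:2]
        print(t+n,[(round(d["score"],2),np.round(d["xy"],1).tolist(),w(p,d["xy"],0 if t=="block_" else .004)[0].round(3).tolist()) for d in r])
for t in ("case","lid_hinge","lid_front"):
    print(t,[(round(d["score"],2),np.round(d["xy"],1).tolist(),w(p,d["xy"],{"case":0,"lid_hinge":.0605,"lid_front":.22}[t])[0].round(3).tolist()) for d in bot.tip_of(t,p)[:2]])
E
```

```text
yellow [(np.int32(125), [238.1, 135.8]), (np.int32(90), [398.1, 267.5]), (np.int32(80), [261.5, 246.4]), (np.int32(67), [166.2, 222.9]), (np.int32(22), [3.1, 302.9])]
blue [(np.int32(53), [356.4, 235.8]), (np.int32(49), [131.6, 189.3])]
purple [(np.int32(64), [355.4, 185.6]), (np.int32(53), [145.4, 218.7])]
white [(np.int32(2855), [144.6, 212.0]), (np.int32(971), [274.7, 267.2]), (np.int32(234), [306.0, 270.0]), (np.int32(221), [415.8, 121.3]), (np.int32(210), [302.0, 245.4])]
red []
block_red [(0.69, [153.2, 176.6], [0.629, 0.194, 0.0])]
slot_red [(0.44, [152.4, 206.9], [0.549, 0.194, 0.004]), (0.19, [353.9, 189.7], [0.579, -0.318, 0.004])]
block_blue [(0.72, [351.1, 238.3], [0.457, -0.305, 0.0]), (0.72, [145.6, 232.7], [0.484, 0.212, 0.0])]
slot_blue [(0.73, [170.1, 212.0], [0.535, 0.148, 0.004]), (0.47, [130.3, 204.2], [0.558, 0.252, 0.004])]
block_yellow [(0.5, [260.6, 250.9], [0.432, -0.078, 0.0]), (0.45, [257.9, 279.3], [0.362, -0.07, 0.0])]
slot_yellow [(0.39, [160.7, 234.0], [0.48, 0.172, 0.004])]
block_white [(0.53, [298.8, 245.1], [0.444, -0.173, 0.0])]
slot_white [(0.62, [123.3, 226.8], [0.5, 0.27, 0.004])]
block_black [(0.45, [259.0, 247.5], [0.441, -0.075, 0.0]), (0.17, [151.0, 208.2], [0.546, 0.199, 0.0])]
slot_black [(0.43, [170.3, 209.7], [0.541, 0.148, 0.004])]
block_purple [(0.57, [354.6, 186.9], [0.586, -0.321, 0.0]), (0.53, [352.5, 238.5], [0.456, -0.308, 0.0])]
slot_purple [(0.58, [126.1, 227.2], [0.499, 0.262, 0.004]), (0.41, [143.4, 234.3], [0.48, 0.217, 0.004])]
case [(0.85, [150.6, 211.8], [0.537, 0.2, 0.0])]
lid_hinge [(0.93, [149.1, 180.6], [0.606, 0.189, 0.06])]
lid_front [(0.85, [131.5, 154.3], [0.632, 0.187, 0.22])]
```

```bash
cat >> h.py <<'E'
def fitcase(p,obs):
    "obs: list of (own xyz mm, uv)"
    f=lambda v:(proj(p,[[v[0]+(a*np.cos(v[2])-b*np.sin(v[2]))/1e3,v[1]+(a*np.sin(v[2])+b*np.cos(v[2]))/1e3,c/1e3] for (a,b,c),_ in obs])-np.array([u for _,u in obs])).ravel()
    s=least_squares(f,[.53,.2,-.1]);return s.x,s.fun.round(1)
E
python3 - <<'E'
from h import *
p=look("top")
print(fitcase(p,[((-12,-54,16),(166.2,222.9)),((-12,0,16),(145.4,218.7)),((54,54,16),(131.6,189.3)),((54,0,16),(152.3,193.1))]))
for n,b in dict(purple=(355.4,185.6),blue=(356.4,235.8),yellow=(261.5,246.4),white=(302,245.4)).items(): print(n,w(p,b,.036)[0].round(3))
q=look("wrist");print(np.round(q["tool_from_camera"],3),q["camera_matrix"][0],q["distortion"])
plan(.47,-.21,.30,0)
plan(.47,-.21,.30,np.pi/2)
E
```

```text
(array([ 0.52979428,  0.20514288, -0.23001845]), array([ 0. ,  0.1,  0.3, -0.1,  0.2, -0.2, -0.5,  0.1]))
purple [ 0.583 -0.316  0.036]
blue [ 0.46  -0.312  0.036]
yellow [ 0.441 -0.081  0.036]
white [ 0.441 -0.179  0.036]
[[ 0.001 -0.957 -0.292  0.074]
 [ 1.     0.001  0.001 -0.   ]
 [-0.001 -0.292  0.957 -0.143]
 [ 0.     0.     0.     1.   ]] [264.44748921   0.         259.3163956 ] [-0.0139365  0.         0.         0.         0.       ]
turn [ 0.    -0.    -1.239] shift [ 375.9 -323.4  -68.7] q7 -0.08
turn [ 0.    -0.     0.332] shift [ 375.9 -323.4  -68.7] q7 -0.08
```

Emit:
jog_arm(
  motion=[
    [0,0,0.33,380,-320,50,85],
    [0,0,0.33,380,-320,50,85],
    [0,0,0.33,380,-320,50,85],
    [0,0,0.33,380,-320,50,85],
    [0,0,0.33,380,-320,50,85],
    [0,0,0.33,380,-320,50,85],
    [0,0,0.33,380,-320,50,85],
    [0,0,0.33,380,-320,50,85],
    [0,0,0.33,380,-320,50,85],
    [0,0,0.33,380,-320,50,85],
  ],
)

```text
t: 2.25
eef_pos: [0.4747, -0.2123, 0.1813]
tool_rot: [0.0, 1.0, 0.001, -0.0]
contact_force: [-0.2, -0.9, -0.2]
gripper_width: 0.995
grasp_force: 0.0
```

Run:
```python
from h import *
p=look("wrist");print(bot.get_obs()["eef_pos"],bot.get_obs()["q"].round(2))
cv2.imwrite("pics/w1.png",cv2.resize(p["pixels"][:,:,::-1],(800,600)))
for c in ("purple","blue","yellow","white"): print(c,[(int(b[0]),b[1].round(1).tolist(),w(p,b[1],.036)[0].round(3).tolist()) for b in blobs(p,c,80)][:5])
```

```text
[ 0.47431966 -0.21319998  0.18139248] [ 0.4   0.29 -0.12  1.97  0.04  0.89 -1.31]
purple [(389, [366.0, 71.9], [0.584, -0.32, 0.036])]
blue [(421, [347.8, 189.1], [0.461, -0.313, 0.036])]
yellow [(254, [145.5, 207.6], [0.437, -0.079, 0.036]), (158, [421.5, 256.1], [0.374, -0.414, 0.036])]
white [(236, [228.5, 206.7], [0.439, -0.176, 0.036])]
```

View pics/w1.png

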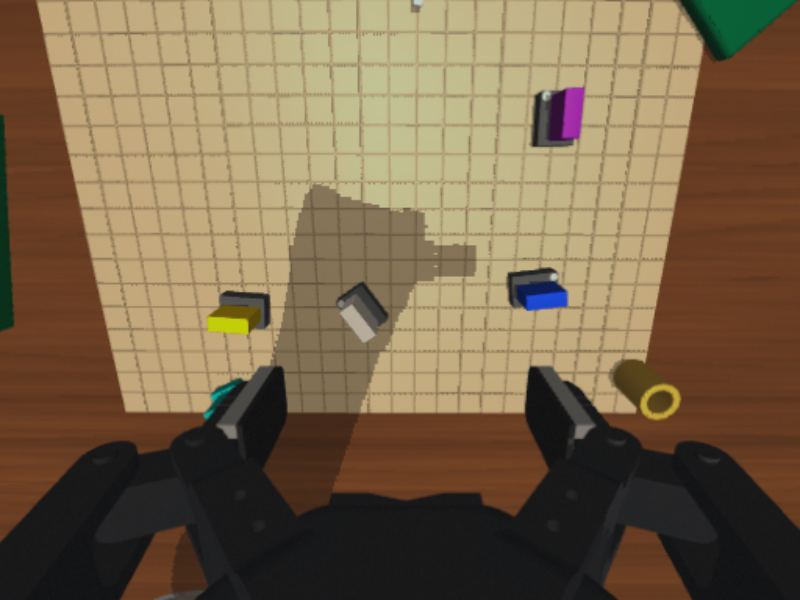

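The wrist view shows yellow (235,325), white (360,322), blue (545,295) and purple (573,113) in 800x600 pixels. The turquoise block is at (225,400), 65 mm behind the yellow one, so I will keep the fingers part-open.

```bash
cat >> h.py <<'E'
def rib(p,col,near=None,z=.042):
    "rib top face: world centre, long-axis angle, size"
    hsv=cv2.cvtColor(p["pixels"],cv2.COLOR_RGB2HSV);out=[]
    for b in blobs(p,col,60):
        c=w(p,b[1],z)[0]
        if near is not None and np.hypot(*(c[:2]-near))>.06: continue
        m=np.zeros(hsv.shape[:2],np.uint8);cv2.drawContours(m,[b[3].reshape(-1,1,2)],-1,255,-1)
        v=hsv[:,:,2];t,_=cv2.threshold(v[m>0].reshape(-1,1),0,255,cv2.THRESH_OTSU)
        spread=np.percentile(v[m>0],90)/max(1,np.percentile(v[m>0],10))
        if spread>1.35: m=((m>0)&(v>t)).astype(np.uint8)*255
        cn=max(cv2.findContours(m,0,1)[0],key=cv2.contourArea).reshape(-1,2)
        P=w(p,cn,z)[:,:2]*1e3
        (cx,cy),(a,h),_=r=cv2.minAreaRect(P.astype(np.float32))
        bx=cv2.boxPoints(r);e=max((bx[1]-bx[0],bx[2]-bx[1]),key=np.linalg.norm)
        out.append((round(cx,1),round(cy,1),round(float(np.arctan2(e[1],e[0])%np.pi),3),sorted((round(a,1),round(h,1))),round(spread,2)))
    return out
E
python3 - <<'E'
from h import *
p=look("wrist")
for c,n in dict(purple=(.584,-.32),blue=(.461,-.313),yellow=(.437,-.079),white=(.439,-.176)).items(): print(c,rib(p,c,n))
E
```

```text
purple [(583.3, -317.4, 0.016, [11.8, 28.5], np.float64(1.21))]
blue [(458.9, -313.1, 1.689, [11.3, 28.2], np.float64(2.6))]
yellow [(439.7, -81.7, 1.49, [11.8, 29.0], np.float64(1.06))]
white [(440.8, -177.3, 0.617, [11.1, 29.0], np.float64(1.05))]
```

Emit:
jog_arm(
  motion=[
    [0,0,-0.18,109,104,60,40],
    [0,0,-0.36,109,104,60,40],
    [0,0,-0.54,109,104,60,40],
    [0,0,-0.72,109,104,60,40],
    [0,0,-0.9,109,104,60,40],
    [0,0,-1.08,109,104,60,40],
    [0,0,-1.26,109,104,60,40],
    [0,0,-1.44,109,104,60,40],
    [0,0,-1.57,109,104,60,40],
    [0,0,-1.57,109,104,60,40],
  ],
)

```text
t: 3.6
eef_pos: [0.5829, -0.3178, 0.1212]
tool_rot: [-0.0, 0.708, 0.706, -0.0]
contact_force: [-0.3, -0.2, 0.3]
gripper_width: 0.467
grasp_force: 0.0
```

Emit:
jog_arm(
  motion=[
    [0,0,-0.18,0,0,20,40],
    [0,0,-0.36,0,0,20,40],
    [0,0,-0.54,0,0,20,40],
    [0,0,-0.72,0,0,20,40],
    [0,0,-0.9,0,0,20,40],
    [0,0,-1.08,0,0,20,40],
    [0,0,-1.26,0,0,20,40],
    [0,0,-1.44,0,0,20,40],
    [0,0,-1.585,0,0,20,40],
    [0,0,-1.585,0,0,20,40],
  ],
)

```text
t: 4.85
eef_pos: [0.5834, -0.3168, 0.1009]
tool_rot: [-0.0, -0.005, 1.0, 0.0]
contact_force: [-0.4, -0.2, -0.0]
gripper_width: 0.467
grasp_force: 0.0
```

Run:
```python
from h import *
p=look("wrist")
cv2.imwrite("pics/w2.png",cv2.resize(p["pixels"][:,:,::-1],(800,600)))
print(bot.get_obs()["eef_pos"],bot.get_obs()["q"].round(2))
r=rib(p,"purple");print(r)
x,y,a=r[0][:3];plan(x/1e3,y/1e3,.017,a+np.pi/2)
```

```text
[ 0.58353408 -0.31657064  0.10103904] [ 0.93  0.73 -0.78  1.65  0.58  1.01  1.54]
[(583.2, -317.4, 0.011, [11.5, 29.3], np.float64(1.14))]
turn [ 0.    -0.001 -0.002] shift [ 0.3 -0.8 84. ] q7 1.54
```

View pics/w2.png

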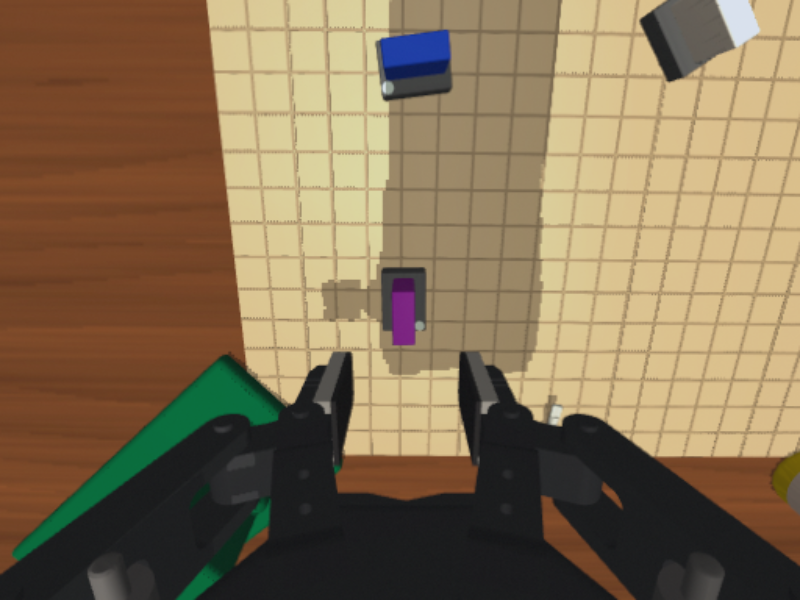

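The purple rib (403,310) is centred between the fingers, and both views agree within 1 mm. Descending to grasp it.

Emit:
jog_arm(
  motion=[
    [0,0,0,0,-1,50,40],
    [0,0,0,0,-1,84,40],
    [0,0,0,0,-1,84,40],
    [0,0,0,0,-1,84,0],
    [0,0,0,0,-1,84,0],
    [0,0,0,0,-1,84,0],
    [0,0,0,0,-1,84,0],
    [0,0,0,0,-1,84,0],
    [0,0,0,0,-1,40,0],
    [0,0,0,0,-1,-30,0],
  ],
  grip_force=40,
)

```text
t: 6.15
eef_pos: [0.5826, -0.3165, 0.1235]
tool_rot: [-0.002, -0.007, 1.0, 0.001]
contact_force: [0.9, -0.5, 0.2]
gripper_width: 0.128
grasp_force: 43.7
```

```bash
cat >> h.py <<'E'
CASE=[.5298,.2051,-.230]
def pocket(a,b):
    x,y,t=CASE;return x+(a*np.cos(t)-b*np.sin(t))/1e3,y+(a*np.sin(t)+b*np.cos(t))/1e3
SL=dict(blue=(21,54),red=(21,0),black=(21,-54),white=(-45,54),purple=(-45,0),yellow=(-45,-54))
E
python3 - <<'E'
from h import *
o=bot.get_obs();print(o["eef_pos"],o["q"].round(2),o["gripper_width"],o["grasp_force"])
x,y=pocket(*SL["purple"]);print(x,y);plan(x,y,.16,CASE[2]+np.pi/2)
E
```

```text
[ 0.58255723 -0.31645588  0.12346371] [ 0.94  0.7  -0.8   1.63  0.56  1.05  1.56] 0.12795117093887756 43.69133234024048
0.4859850122247582 0.21535898855908348
turn [ 0.001 -0.004  0.245] shift [ 88.8 533.3 -35.3] q7 1.56
```

Emit:
jog_arm(
  motion=[
    [0,0,0.06,10,40,-40,0],
    [0,0,0.12,20,100,-40,0],
    [0,0,0.18,30,160,-40,0],
    [0,0,0.24,40,220,-40,0],
    [0,0,0.245,50,280,-40,0],
    [0,0,0.245,60,340,-40,0],
    [0,0,0.245,70,400,-40,0],
    [0,0,0.245,80,460,-40,0],
    [0,0,0.245,89,520,-40,0],
    [0,0,0.245,89,533,-40,0],
  ],
)

```text
t: 7.4
eef_pos: [0.4852, 0.2202, 0.1648]
tool_rot: [0.0, 0.111, 0.994, 0.001]
contact_force: [0.2, 0.3, -0.1]
gripper_width: 0.129
grasp_force: 43.8
```

Run:
```python
from h import *
p=look("wrist");print(bot.get_obs()["eef_pos"],bot.get_obs()["q"].round(2))
cv2.imwrite("pics/w3.png",cv2.resize(p["pixels"][:,:,::-1],(800,600)))
for c in ("purple","blue","yellow","white","red"): print(c,[(int(b[0]),b[1].round(1).tolist()) for b in blobs(p,c,60)][:4])
L={k:(v[0]+33,v[1],16) for k,v in SL.items()}
X=[[*pocket(a,b),.016] for a,b,_ in L.values()]
print(dict(zip(L,proj(p,X).round(1).tolist())))
```

```text
[0.48582898 0.21953003 0.16467773] [ 0.18  0.47 -0.91  1.92  0.45  0.97  0.41]
purple [(1556, [259.4, 243.9])]
blue [(106, [304.4, 253.7])]
yellow [(306, [207.5, 204.0]), (97, [6.7, 194.8])]
white [(3322, [195.5, 215.5]), (2519, [322.6, 220.4]), (96, [259.5, 299.0]), (65, [283.1, 224.0])]
red []
{'blue': [297.6, 254.8], 'red': [254.4, 254.6], 'black': [211.1, 254.3], 'white': [300.4, 205.4], 'purple': [254.6, 205.0], 'yellow': [208.6, 204.7]}
```

View pics/w3.png

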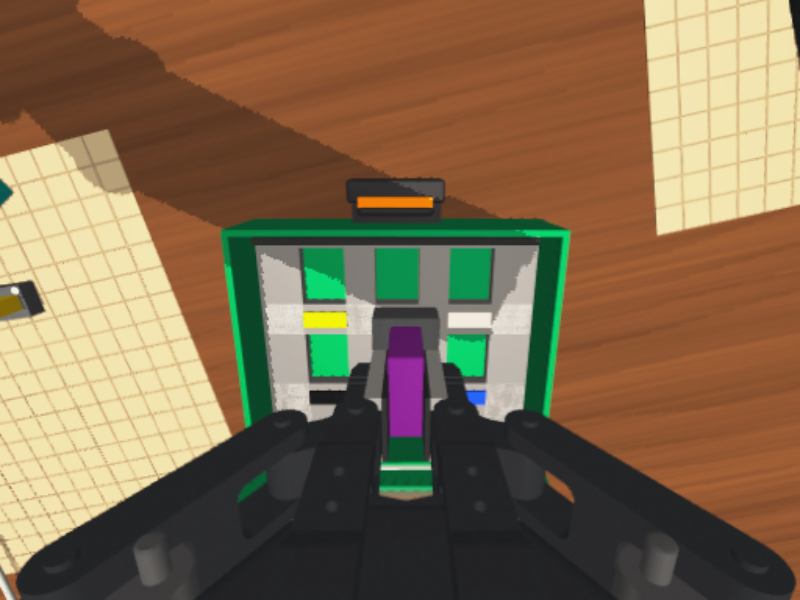

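The purple block is held over the case. Yellow label (325,319) and white label (470,320) lie within 1 px of the fitted case pose, so I place it.

Run:
```python
from h import *
print(bot.get_obs()["eef_pos"])
x,y=pocket(*SL["purple"]);plan(x,y,.0215,CASE[2]+np.pi/2)
```

```text
[0.48582898 0.21953003 0.16467773]
turn [0.003 0.    0.006] shift [ -1.   -4.4 143.2] q7 0.41
```

Emit:
jog_arm(
  motion=[
    [0,0,0,0,0,50,0],
    [0,0,0,0,0,90,0],
    [0,0,0,0,0,100,0],
    [0,0,0,0,0,100,0],
    [0,0,0,0,0,100,0],
  ],
)

```text
t: 8.07
eef_pos: [0.4883, 0.2152, 0.0654]
tool_rot: [0.001, 0.115, 0.993, 0.001]
contact_force: [0.5, 0.2, 0.1]
gripper_width: 0.128
grasp_force: 43.7
```

Run:
```python
from h import *
print(bot.get_obs()["eef_pos"])
x,y=pocket(*SL["purple"]);plan(x,y,.0215,CASE[2]+np.pi/2)
```

```text
[0.48827552 0.21519149 0.06540664]
turn [ 0.001  0.002 -0.001] shift [ 2.4 -0.4 43.9] q7 0.28
```

Emit:
jog_arm(
  motion=[
    [0,0,0,2.7,0,10,0],
    [0,0,0,2.7,0,28,0],
    [0,0,0,2.7,0,40,0],
    [0,0,0,2.7,0,44,0],
    [0,0,0,2.7,0,44,0],
    [0,0,0,2.7,0,44,0],
  ],
)

```text
t: 8.82
eef_pos: [0.4842, 0.215, 0.022]
tool_rot: [0.001, 0.115, 0.993, -0.002]
contact_force: [-10.0, -8.1, 38.3]
gripper_width: 0.125
grasp_force: 51.3
```

Emit:
jog_arm(
  motion=[
    [0,0,0,0,0,-1,0],
    [0,0,0,0,0,-1,30],
    [0,0,0,0,0,-1,30],
    [0,0,0,0,0,-1,30],
    [0,0,0,0,0,-30,30],
    [0,0,0,0,0,-80,30],
    [0,0,0,0,0,-140,30],
    [0,0,0,0,0,-140,30],
    [0,0,0,0,0,-140,30],
  ],
)

```text
t: 9.95
eef_pos: [0.4842, 0.215, 0.1593]
tool_rot: [-0.0, 0.115, 0.993, -0.0]
contact_force: [0.2, -0.0, -1.1]
gripper_width: 0.353
grasp_force: 0.0
```

Run:
```python
from h import *
p=look("wrist");print(bot.get_obs()["eef_pos"])
cv2.imwrite("pics/w4.png",cv2.resize(p["pixels"][100:330,100:420,::-1],(800,575)))
print(rib(p,"purple",pocket(*SL["purple"]),.046),pocket(*SL["purple"]))
L={k:(v[0]+33,v[1],16) for k,v in SL.items()}
print(dict(zip(L,proj(p,[[*pocket(a,b),.016] for a,b,_ in L.values()]).round(1).tolist())))
for c in ("purple","blue","yellow"): print(c,[(int(b[0]),b[1].round(1).tolist()) for b in blobs(p,c,60)][:4])
q=look("top")
for c in ("blue","yellow","white"): print(c,[(int(b[0]),b[1].round(1).tolist()) for b in blobs(q,c)][:5])
```

```text
[0.48376889 0.21474334 0.15855103]
[(482.0, 216.0, 2.913, [11.2, 28.2], np.float64(1.79)), (504.8, 203.8, 1.342, [8.8, 16.6], np.float64(1.46))] (np.float64(0.4859850122247582), np.float64(0.21535898855908348))
{'blue': [303.6, 256.9], 'red': [259.6, 256.9], 'black': [215.7, 256.8], 'white': [306.4, 206.6], 'purple': [259.7, 206.6], 'yellow': [213.0, 206.5]}
purple [(399, [259.4, 179.6]), (278, [258.6, 205.5])]
blue []
yellow [(309, [211.7, 206.0]), (123, [6.3, 198.2])]
blue [(53, [356.4, 235.8]), (49, [131.6, 189.3])]
yellow [(126, [238.1, 135.8]), (92, [398.1, 267.7]), (82, [261.4, 246.4]), (67, [166.2, 222.9]), (18, [3.3, 303.2])]
white [(1677, [153.3, 200.8]), (510, [291.7, 269.3]), (324, [258.0, 263.2]), (287, [291.0, 242.5]), (234, [270.2, 279.3])]
```

View pics/w4.png

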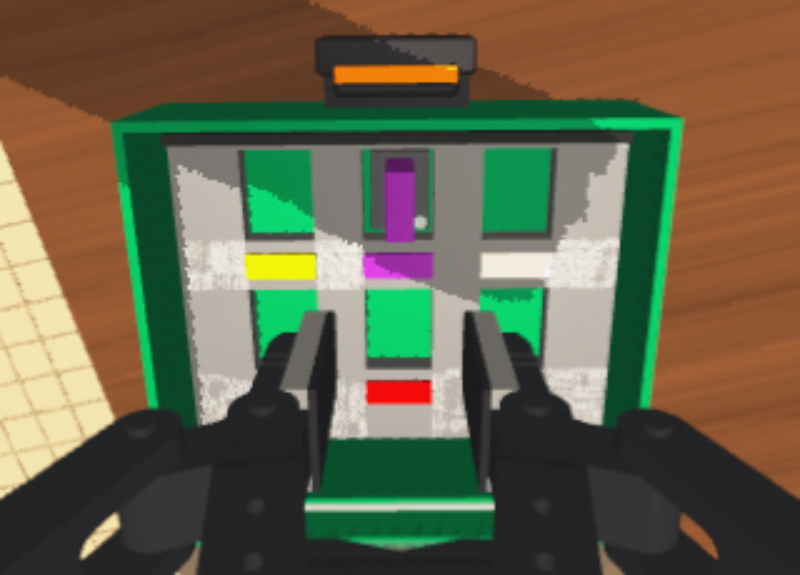

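Purple sits in its pocket (400,195 in the crop), slightly toward the front. Next is blue.

```bash
sed -i 's/^CASE=.*/CASE=[.5293,.2046,-.230]/' h.py
python3 - <<'E'
from h import *
plan(.459,-.3131,.11,1.689+np.pi/2)
E
```

```text
turn [-3.000e-03 -1.000e-03  1.223e+00] shift [ -96.5 -519.5   49. ] q7 0.4
```

Emit:
jog_arm(
  motion=[
    [0,0,0.15,-10,-50,0,40],
    [0,0,0.3,-21,-110,0,40],
    [0,0,0.45,-32,-170,0,40],
    [0,0,0.6,-43,-230,0,40],
    [0,0,0.75,-54,-290,0,40],
    [0,0,0.9,-65,-350,0,40],
    [0,0,1.05,-76,-410,0,40],
    [0,0,1.2,-88,-470,20,40],
    [0,0,1.223,-96.5,-515,49,40],
    [0,0,1.223,-96.5,-519.5,49,40],
  ],
)

```text
t: 11.3
eef_pos: [0.4564, -0.3153, 0.1067]
tool_rot: [-0.003, 0.666, 0.746, -0.001]
contact_force: [-0.2, 1.1, 0.5]
gripper_width: 0.472
grasp_force: 0.0
```

Emit:
jog_arm(
  motion=[
    [0,0,0,0,0,0,40],
    [0,0,0,0,0,0,40],
  ],
)

```text
t: 11.55
eef_pos: [0.4608, -0.3104, 0.1111]
tool_rot: [-0.0, 0.663, 0.749, 0.0]
contact_force: [0.3, 0.5, -0.4]
gripper_width: 0.464
grasp_force: 0.0
```

Run:
```python
from h import *
p=look("wrist");print(bot.get_obs()["eef_pos"],bot.get_obs()["q"].round(2))
r=rib(p,"blue",(.459,-.313));print(r)
x,y,a=r[0][:3];plan(x/1e3,y/1e3,.0175,a+np.pi/2)
```

```text
[ 0.4608547  -0.31061115  0.11132732] [ 0.87  0.48 -0.49  1.92  0.3   0.82  0.34]
[(459.0, -313.3, 1.683, [11.2, 28.2], np.float64(1.76))]
turn [ 0.001 -0.     0.009] shift [-2.4 -2.2 93.8] q7 0.34
```

Emit:
jog_arm(
  motion=[
    [0,0,0.008,-2.4,-2.2,50,40],
    [0,0,0.008,-2.4,-2.2,94,40],
    [0,0,0.008,-2.4,-2.2,94,40],
    [0,0,0.008,-2.4,-2.2,94,0],
    [0,0,0.008,-2.4,-2.2,94,0],
    [0,0,0.008,-2.4,-2.2,94,0],
    [0,0,0.008,-2.4,-2.2,94,0],
    [0,0,0.008,-2.4,-2.2,94,0],
    [0,0,0.008,-2.4,-2.2,40,0],
    [0,0,0.008,-2.4,-2.2,-50,0],
  ],
)

```text
t: 12.85
eef_pos: [0.4574, -0.3146, 0.1346]
tool_rot: [-0.001, 0.667, 0.745, -0.0]
contact_force: [1.1, -1.1, -1.2]
gripper_width: 0.129
grasp_force: 43.2
```

Run:
```python
from h import *
o=bot.get_obs();print(o["eef_pos"],o["grasp_force"])
x,y=pocket(*SL["blue"]);print(x,y);plan(x,y,.16,CASE[2]+np.pi/2)
```

```text
[ 0.45741044 -0.31464843  0.13461975] 43.17635893821716
0.5620577805660131 0.2523904573360513
turn [-0.    -0.002 -1.231] shift [552.1 166.3 -25. ] q7 0.35
```

Emit:
jog_arm(
  motion=[
    [0,0,-0.14,50,15,-25,0],
    [0,0,-0.28,108,32,-25,0],
    [0,0,-0.42,166,50,-25,0],
    [0,0,-0.56,224,67,-25,0],
    [0,0,-0.7,282,85,-25,0],
    [0,0,-0.84,340,102,-25,0],
    [0,0,-0.98,398,120,-25,0],
    [0,0,-1.12,456,137,-25,0],
    [0,0,-1.231,514,155,-25,0],
    [0,0,-1.231,552,166,-25,0],
  ],
)

```text
t: 14.1
eef_pos: [0.5625, 0.2551, 0.1593]
tool_rot: [0.0, 0.113, 0.994, 0.001]
contact_force: [0.0, 0.5, -0.3]
gripper_width: 0.132
grasp_force: 43.3
```

Emit:
jog_arm(
  motion=[
    [0,0,0,0,0,0,0],
    [0,0,0,0,0,30,0],
    [0,0,0,0,0,80,0],
    [0,0,0,0,0,80,0],
    [0,0,0,0,0,80,0],
    [0,0,0,0,0,80,0],
  ],
)

```text
t: 14.85
eef_pos: [0.5639, 0.2525, 0.0807]
tool_rot: [0.002, 0.115, 0.993, 0.001]
contact_force: [-0.5, 0.7, -0.8]
gripper_width: 0.131
grasp_force: 43.2
```

Run:
```python
from h import *
p=look("wrist");print(bot.get_obs()["eef_pos"])
cv2.imwrite("pics/w5.png",cv2.resize(p["pixels"][:,:,::-1],(800,600)))
x,y=pocket(*SL["blue"]);plan(x,y,.0225,CASE[2]+np.pi/2)
```

```text
[0.56366697 0.25243961 0.08040905]
turn [ 0.002  0.003 -0.   ] shift [ 1.7 -0.5 57.9] q7 0.33
```

View pics/w5.png

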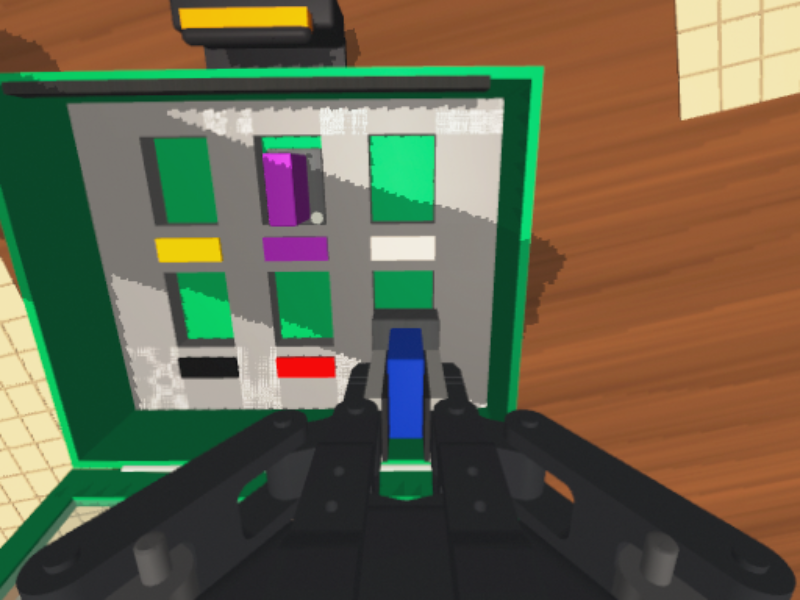

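Run:
```python
from h import *
p=look("wrist")
print("purple rib",rib(p,"purple",None,.046),pocket(*SL["purple"]))
S=.64
print("labels", w(p,[[188*S,250*S],[296*S,249*S],[403*S,249*S],[306*S,367*S]],.016)[:,:2].round(4),[pocket(a+33,b) for a,b in ((-45,-54),(-45,0),(-45,54),(21,0))])
u=[[294*S,137*S],[294*S,225*S],[294*S,150*S]]
print("pocket front/back, foot front",w(p,u,[.016,.016,.018])[:,:2].round(4),pocket(-66,0),pocket(-24,0))
```

```text
purple rib [(487.7, 216.8, 2.914, [11.6, 29.2], np.float64(2.21)), (513.2, 215.6, 1.341, [10.3, 27.9], np.float64(1.05))] (np.float64(0.48548501222475815), np.float64(0.21485898855908347))
labels [[0.5048 0.1532]
 [0.5169 0.207 ]
 [0.5293 0.2599]
 [0.5815 0.1924]] [(np.float64(0.5053052169890353), np.float64(0.15475774495213201)), (np.float64(0.5176160032599355), np.float64(0.20733573028242228)), (np.float64(0.5299267895308357), np.float64(0.2599137156127125)), (np.float64(0.5818779853302902), np.float64(0.19228921372909982))]
pocket front/back, foot front [[0.4656 0.2222]
 [0.5051 0.2097]
 [0.4714 0.2209]] (np.float64(0.4650380179296453), np.float64(0.21964651655332243)) (np.float64(0.505932006519871), np.float64(0.21007146056484452))
```

Purple (290,188) sits inside its pocket, within 3 mm of centre. The labels match the case model within 1 mm, and blue is lined up over its pocket.

Emit:
jog_arm(
  motion=[
    [0,0,0,1.7,-0.5,20,0],
    [0,0,0,1.7,-0.5,35,0],
    [0,0,0,1.7,-0.5,46,0],
    [0,0,0,1.7,-0.5,54,0],
    [0,0,0,1.7,-0.5,57,0],
    [0,0,0,1.7,-0.5,57.5,0],
    [0,0,0,1.7,-0.5,57.5,0],
  ],
)

```text
t: 15.82
eef_pos: [0.5604, 0.2518, 0.0228]
tool_rot: [0.0, 0.115, 0.993, -0.001]
contact_force: [-7.7, -5.1, 20.7]
gripper_width: 0.131
grasp_force: 46.6
```

Emit:
jog_arm(
  motion=[
    [0,0,0,0,0,0,30],
    [0,0,0,0,0,0,30],
    [0,0,0,0,0,0,30],
    [0,0,0,0,0,-30,30],
    [0,0,0,0,0,-80,30],
    [0,0,0,0,0,-137,30],
    [0,0,0,0,0,-137,30],
    [0,0,0,0,0,-137,30],
  ],
)

```text
t: 16.82
eef_pos: [0.5607, 0.2514, 0.1573]
tool_rot: [-0.0, 0.115, 0.993, -0.0]
contact_force: [-1.2, -0.2, 0.5]
gripper_width: 0.351
grasp_force: 0.0
```

Run:
```python
from h import *
q=look("top")
for c in ("blue","yellow","purple","white"): print(c,[(int(b[0]),b[1].round(1).tolist()) for b in blobs(q,c)][:5])
p=look("wrist");print("blue",rib(p,"blue",pocket(21,54),.046),pocket(21,54),"purple",rib(p,"purple",pocket(-45,0),.046))
plan(.4397,-.0817,.11,1.49+np.pi/2)
```

```text
blue [(40, [132.5, 189.4])]
yellow [(125, [238.1, 135.8]), (92, [398.0, 267.7]), (79, [261.6, 246.3]), (21, [3.4, 303.2]), (15, [10.3, 276.7])]
purple []
white [(926, [160.8, 194.2]), (623, [292.6, 264.2]), (228, [415.7, 121.3]), (211, [305.3, 245.2]), (192, [253.2, 262.5])]
blue [(558.9, 252.9, 2.908, [10.9, 29.1], np.float64(1.79)), (582.0, 247.6, 1.343, [9.8, 27.8], np.float64(1.3))] (np.float64(0.5620577805660131), np.float64(0.2523904573360513)) purple [(488.2, 218.1, 2.865, [14.9, 29.6], np.float64(1.29)), (513.6, 213.4, 1.341, [9.6, 29.0], np.float64(1.02))]
turn [-0.003 -0.     1.422] shift [  41.3 -351.4   46.9] q7 0.39
```

Emit:
jog_arm(
  motion=[
    [0,0,0.16,6,-45,0,40],
    [0,0,0.32,12,-100,0,40],
    [0,0,0.48,20,-160,0,40],
    [0,0,0.64,27,-220,0,40],
    [0,0,0.8,34,-280,0,40],
    [0,0,0.96,41,-330,20,40],
    [0,0,1.12,41,-351,47,40],
    [0,0,1.28,41,-351,47,40],
    [0,0,1.422,41,-351,47,40],
    [0,0,1.422,41,-351,47,40],
  ],
)

```text
t: 18.18
eef_pos: [0.4401, -0.0805, 0.1099]
tool_rot: [-0.001, 0.735, 0.678, -0.001]
contact_force: [0.2, -0.6, -0.3]
gripper_width: 0.471
grasp_force: 0.0
```

Run:
```python
from h import *
p=look("wrist");print(bot.get_obs()["eef_pos"],bot.get_obs()["q"].round(2))
print("white",rib(p,"white",(.44,-.177)))
r=rib(p,"yellow",(.4397,-.0817));print(r)
x,y,a=r[0][:3];plan(x/1e3,y/1e3,.0175,a+np.pi/2)
```

```text
[ 0.44029084 -0.0804241   0.11006533] [ 0.52  0.33 -0.56  2.16  0.27  0.72 -0.29]
white [(441.1, -176.7, 0.62, [12.4, 30.0], np.float64(1.09))]
[]Traceback (most recent call last):
  File "<stdin>", line 5, in <module>
IndexError: list index out of range
```

Run:
```python
from h import *
p=look("wrist")
cv2.imwrite("pics/w6.png",cv2.resize(p["pixels"][:,:,::-1],(800,600)))
u=proj(p,[[.4397,-.0817,.042]])[0].astype(int);print(u,cv2.cvtColor(p["pixels"],cv2.COLOR_RGB2HSV)[u[1],u[0]])
```

```text
[258 201] [ 23 243 210]
```

View pics/w6.png

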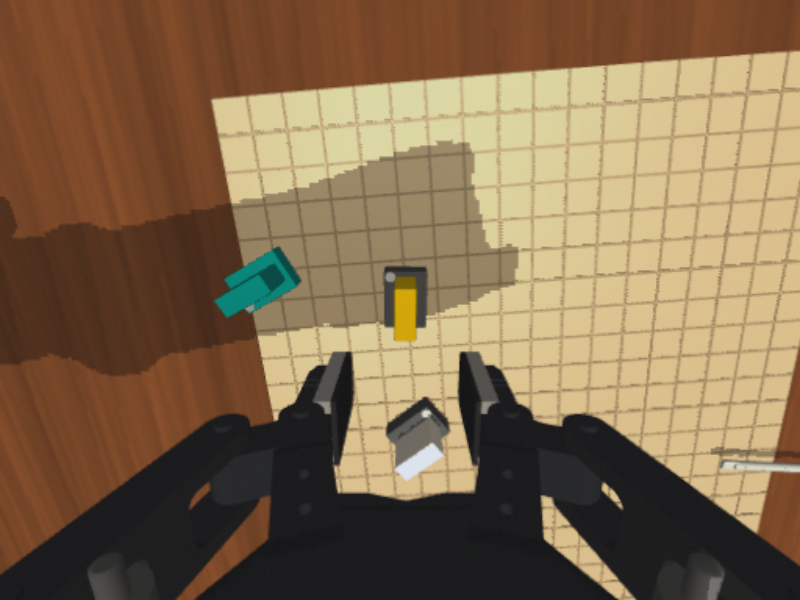

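Yellow (405,310) is in place and only shaded, so its hue falls just below my threshold. Turquoise is clear of it at (258,283), and white is unmoved.

```bash
sed -i 's/yellow=((24,120,120)/yellow=((20,200,110)/' h.py
python3 - <<'E'
from h import *
p=look("wrist")
r=rib(p,"yellow",(.4397,-.0817));print(r)
x,y,a=r[0][:3];plan(x/1e3,y/1e3,.0175,a+np.pi/2)
E
```

```text
[(439.6, -81.4, 1.495, [11.2, 28.8], np.float64(1.77))]
turn [-0.001 -0.    -0.002] shift [-1.1 -0.8 92.9] q7 -0.29
```

Emit:
jog_arm(
  motion=[
    [0,0,0,-1,-0.8,50,40],
    [0,0,0,-1,-0.8,93,40],
    [0,0,0,-1,-0.8,93,40],
    [0,0,0,-1,-0.8,93,0],
    [0,0,0,-1,-0.8,93,0],
    [0,0,0,-1,-0.8,93,0],
    [0,0,0,-1,-0.8,93,0],
    [0,0,0,-1,-0.8,93,0],
    [0,0,0,-1,-0.8,40,0],
    [0,0,0,-1,-0.8,-50,0],
  ],
)

```text
t: 19.58
eef_pos: [0.4391, -0.0814, 0.1345]
tool_rot: [-0.001, 0.735, 0.678, -0.0]
contact_force: [2.3, -1.1, 0.1]
gripper_width: 0.128
grasp_force: 43.7
```

Run:
```python
from h import *
o=bot.get_obs();print(o["eef_pos"],o["grasp_force"])
x,y=pocket(-43.5,-54);print(x,y);plan(x,y,.16,CASE[2]+np.pi/2)
```

```text
[ 0.4391082  -0.08136487  0.13452608] 43.655312061309814
0.474634725546366 0.16193903694349046
turn [-1.000e-03 -2.000e-03 -1.421e+00] shift [245.4  15.8 -25.4] q7 -0.26
```

Emit:
jog_arm(
  motion=[
    [0,0,-0.16,25,2,-25,0],
    [0,0,-0.32,60,4,-25,0],
    [0,0,-0.48,95,6,-25,0],
    [0,0,-0.64,130,8,-25,0],
    [0,0,-0.8,165,10,-25,0],
    [0,0,-0.96,200,12,-25,0],
    [0,0,-1.12,230,14,-25,0],
    [0,0,-1.28,245,16,-25,0],
    [0,0,-1.421,245,16,-25,0],
    [0,0,-1.421,245,16,-25,0],
  ],
)

```text
t: 20.82
eef_pos: [0.4757, 0.1612, 0.1586]
tool_rot: [0.0, 0.116, 0.993, -0.0]
contact_force: [-0.0, -0.5, -0.5]
gripper_width: 0.133
grasp_force: 43.7
```

Emit:
jog_arm(
  motion=[
    [0,0,0,0,0,40,0],
    [0,0,0,0,0,80,0],
    [0,0,0,0,0,80,0],
    [0,0,0,0,0,80,0],
  ],
)

```text
t: 21.32
eef_pos: [0.4765, 0.1618, 0.0797]
tool_rot: [0.001, 0.116, 0.993, 0.0]
contact_force: [1.0, -0.1, -1.1]
gripper_width: 0.125
grasp_force: 43.7
```

Run:
```python
from h import *
p=look("wrist");o=bot.get_obs();print(o["eef_pos"])
x,y=pocket(-43.5,-54);plan(x,y,.0225,CASE[2]+np.pi/2)
print("held rib",rib(p,"yellow",o["eef_pos"][:2],o["eef_pos"][2]+.0245))
```

```text
[0.47687356 0.16188525 0.08001165]
turn [ 0.001  0.002 -0.002] shift [ 2.3 -0.5 57.5] q7 0.36
held rib [(475.3, 162.5, 2.919, [10.9, 28.4], np.float64(1.61))]
```

Emit:
jog_arm(
  motion=[
    [0,0,0,2,0,20,0],
    [0,0,0,2,0,35,0],
    [0,0,0,2,0,46,0],
    [0,0,0,2,0,54,0],
    [0,0,0,2,0,57,0],
    [0,0,0,2,0,57.5,0],
    [0,0,0,2,0,57.5,0],
  ],
)

```text
t: 22.25
eef_pos: [0.4736, 0.1619, 0.023]
tool_rot: [0.001, 0.115, 0.993, -0.001]
contact_force: [-11.1, -6.5, 33.8]
gripper_width: 0.129
grasp_force: 49.2
```

Emit:
jog_arm(
  motion=[
    [0,0,0,0,0,0,30],
    [0,0,0,0,0,0,30],
    [0,0,0,0,0,0,30],
    [0,0,0,0,0,-30,30],
    [0,0,0,0,0,-80,30],
    [0,0,0,0,0,-137,30],
    [0,0,0,0,0,-137,30],
    [0,0,0,0,0,-137,30],
  ],
)

```text
t: 23.25
eef_pos: [0.4737, 0.1613, 0.1574]
tool_rot: [-0.0, 0.115, 0.993, -0.0]
contact_force: [-0.2, -0.3, 0.1]
gripper_width: 0.351
grasp_force: 0.0
```

Run:
```python
from h import *
p=look("wrist");print("yellow",rib(p,"yellow",pocket(-45,-54),.046),pocket(-45,-54))
cv2.imwrite("pics/w7.png",cv2.resize(p["pixels"][80:330,100:420,::-1],(768,600)))
plan(.4411,-.1767,.11,.62+np.pi/2)
```

```text
yellow [(474.1, 162.2, 2.912, [10.2, 28.2], np.float64(1.56))] (np.float64(0.47317422595385794), np.float64(0.16228100322879324))
turn [-0.001 -0.002 -0.851] shift [ -46.2 -336.1   47.1] q7 0.47
```

View pics/w7.png

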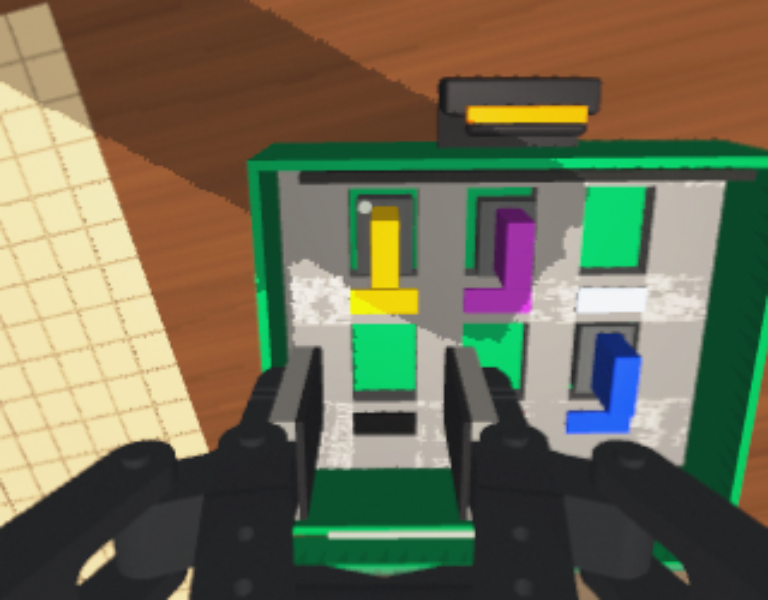

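Yellow (385,245), purple (515,240) and blue (615,365) are all down in their pockets. White is last.

Emit:
jog_arm(
  motion=[
    [0,0,-0.1,-6,-45,0,40],
    [0,0,-0.2,-14,-100,0,40],
    [0,0,-0.3,-22,-160,0,40],
    [0,0,-0.4,-30,-220,0,40],
    [0,0,-0.55,-38,-280,0,40],
    [0,0,-0.7,-46,-330,20,40],
    [0,0,-0.851,-46,-336,47,40],
    [0,0,-0.851,-46,-336,47,40],
    [0,0,-0.851,-46,-336,47,40],
    [0,0,-0.851,-46,-336,47,40],
  ],
)

```text
t: 24.55
eef_pos: [0.4426, -0.1748, 0.1117]
tool_rot: [0.001, -0.305, 0.952, -0.0]
contact_force: [-0.1, 0.1, 0.8]
gripper_width: 0.467
grasp_force: 0.0
```

Run:
```python
from h import *
p=look("wrist");print(bot.get_obs()["eef_pos"],bot.get_obs()["q"].round(2))
r=rib(p,"white",(.441,-.1767));print(r)
cv2.imwrite("pics/w8.png",cv2.resize(p["pixels"][:,:,::-1],(800,600)))
plan(.4411,-.1767,.0175,.62+np.pi/2)
if r: x,y,a=r[0][:3];plan(x/1e3,y/1e3,.0175,a+np.pi/2)
```

```text
[ 0.44251623 -0.17503863  0.11169604] [ 1.11  0.55 -1.08  2.08  0.63  0.89  1.86]
[(440.2, -177.0, 0.623, [11.2, 28.5], np.float64(1.1))]
turn [-0.001  0.001  0.001] shift [ 2.2 -0.4 94.2] q7 1.86
turn [-0.001  0.001 -0.002] shift [ 3.1 -0.1 94.2] q7 1.86
```

Emit:
jog_arm(
  motion=[
    [0,0,0,2.5,0,50,40],
    [0,0,0,2.5,0,94,40],
    [0,0,0,2.5,0,94,40],
    [0,0,0,2.5,0,94,0],
    [0,0,0,2.5,0,94,0],
    [0,0,0,2.5,0,94,0],
    [0,0,0,2.5,0,94,0],
    [0,0,0,2.5,0,94,0],
    [0,0,0,2.5,0,40,0],
    [0,0,0,2.5,0,-50,0],
  ],
)

```text
t: 25.85
eef_pos: [0.4391, -0.177, 0.1349]
tool_rot: [-0.0, -0.305, 0.952, 0.001]
contact_force: [1.2, -1.4, -0.6]
gripper_width: 0.133
grasp_force: 39.6
```

Run:
```python
from h import *
o=bot.get_obs();print(o["eef_pos"],o["grasp_force"])
x,y=pocket(-43.5,54);print(x,y);plan(x,y,.16,CASE[2]+np.pi/2)
```

```text
[ 0.43909189 -0.17700194  0.13488556] 39.60919260978699
0.49925629808816635 0.26709500760407096
turn [ 0.001 -0.001  0.851] shift [-307.2  326.4  -24.9] q7 1.91
```

Emit:
jog_arm(
  motion=[
    [0,0,0.1,-30,32,-25,0],
    [0,0,0.2,-70,74,-25,0],
    [0,0,0.3,-110,117,-25,0],
    [0,0,0.4,-150,159,-25,0],
    [0,0,0.5,-190,202,-25,0],
    [0,0,0.6,-230,244,-25,0],
    [0,0,0.7,-270,287,-25,0],
    [0,0,0.851,-300,319,-25,0],
    [0,0,0.851,-307,326.4,-25,0],
    [0,0,0.851,-307,326.4,-25,0],
  ],
)

```text
t: 27.1
eef_pos: [0.4997, 0.2669, 0.1587]
tool_rot: [0.0, 0.114, 0.993, -0.0]
contact_force: [0.7, -1.0, -0.8]
gripper_width: 0.133
grasp_force: 39.7
```

Emit:
jog_arm(
  motion=[
    [0,0,0,0,0,40,0],
    [0,0,0,0,0,80,0],
    [0,0,0,0,0,80,0],
    [0,0,0,0,0,80,0],
  ],
)

```text
t: 27.6
eef_pos: [0.5007, 0.2662, 0.0797]
tool_rot: [0.001, 0.116, 0.993, 0.0]
contact_force: [-0.2, -0.1, -1.2]
gripper_width: 0.131
grasp_force: 39.6
```

Run:
```python
from h import *
p=look("wrist");o=bot.get_obs();print(o["eef_pos"])
x,y=pocket(-43.5,54);plan(x,y,.0225,CASE[2]+np.pi/2)
print("held rib",rib(p,"white",o["eef_pos"][:2],o["eef_pos"][2]+.0245))
```

```text
[0.50100717 0.26674855 0.08012217]
turn [ 0.002  0.002 -0.002] shift [ 1.9 -0.2 57.6] q7 0.23
held rib [(499.2, 267.1, 2.923, [10.9, 29.0], np.float64(1.45)), (531.9, 259.4, 1.381, [9.8, 18.2], np.float64(1.01))]
```

Emit:
jog_arm(
  motion=[
    [0,0,0,1.6,0,20,0],
    [0,0,0,1.6,0,35,0],
    [0,0,0,1.6,0,46,0],
    [0,0,0,1.6,0,54,0],
    [0,0,0,1.6,0,57,0],
    [0,0,0,1.6,0,57.5,0],
    [0,0,0,1.6,0,57.5,0],
  ],
)

```text
t: 28.52
eef_pos: [0.498, 0.2674, 0.0227]
tool_rot: [0.0, 0.115, 0.993, -0.001]
contact_force: [-7.1, -5.8, 21.3]
gripper_width: 0.132
grasp_force: 43.2
```

Emit:
jog_arm(
  motion=[
    [0,0,0,0,0,0,30],
    [0,0,0,0,0,0,30],
    [0,0,0,0,0,0,30],
    [0,0,0,0,0,-30,30],
    [0,0,0,0,0,-80,30],
    [0,0,0,0,0,-140,30],
    [0,0,0,0,0,-200,30],
    [0,0,0,0,0,-220,30],
    [0,0,0,0,0,-220,30],
  ],
)

```text
t: 29.65
eef_pos: [0.4989, 0.2674, 0.2417]
tool_rot: [0.001, 0.115, 0.993, 0.0]
contact_force: [-0.0, 0.9, -0.5]
gripper_width: 0.352
grasp_force: 0.0
```

Run:
```python
from h import *
p=look("wrist");o=bot.get_obs();print(o["eef_pos"])
cv2.imwrite("pics/w9.png",cv2.resize(p["pixels"][:,:,::-1],(800,600)))
for c in ("white","purple","yellow","blue"): print(c,rib(p,c,pocket(*SL[c]),.046),np.round(pocket(*SL[c]),4))
q=look("top")
for t in ("lid_front",): print([(round(d["score"],2),np.round(d["xy"],1).tolist()) for d in bot.tip_of(t,q)[:2]])
for a in (1.65,1.7,1.75,1.8,1.85):
    r=85-165*np.cos(a)+6*np.sin(a)*1; h=60.5+165*np.sin(a)+6*np.cos(a)
    print(a,round(r),round(h),proj(q,[[*pocket(r,0),h/1e3]]).round(1))
```

```text
[0.49818765 0.26667068 0.24000473]
white [(497.7, 270.4, 2.862, [16.8, 31.0], np.float64(1.27))] [0.4978 0.2674]
purple [(496.4, 215.4, 2.864, [10.6, 10.9], np.float64(2.59)), (509.0, 213.2, 1.34, [9.7, 29.3], np.float64(1.2))] [0.4855 0.2149]
yellow [(473.5, 162.3, 2.913, [11.6, 28.0], np.float64(1.94)), (498.3, 164.3, 1.341, [11.1, 28.8], np.float64(1.02))] [0.4732 0.1623]
blue [(564.9, 252.1, 2.911, [28.1, 41.8], np.float64(2.09))] [0.5621 0.2524]
[(0.96, [133.5, 154.0]), (0.23, [160.8, 239.3])]
1.65 104 225 [[133.6 154.5]]
1.7 112 223 [[134.7 150.9]]
1.75 120 222 [[135.8 147.5]]
1.8 128 220 [[137.  144.1]]
1.85 136 217 [[138.2 140.9]]
```

View pics/w9.png

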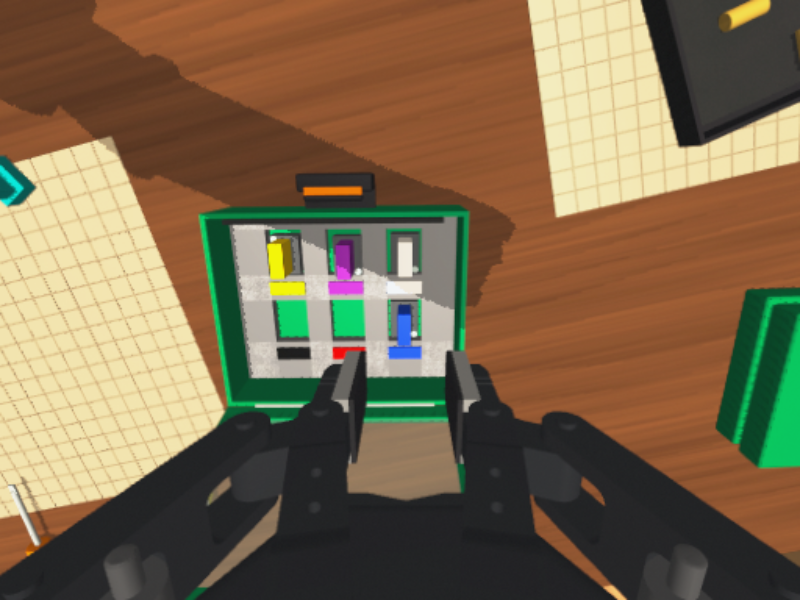

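All four blocks stand in their pockets: yellow (280,258), purple (344,258), white (405,258) and blue (404,325). The lid is at about 1.65 rad. Next I go over and behind it with the fingers closed.

```bash
cat > arc.py <<'E'
from h import *
def own(a,r=150): return 85-r*np.cos(a)+17*np.sin(a), 60.5+r*np.sin(a)+6*np.cos(a)
E
python3 - <<'E'
from arc import *
plan(*pocket(150,0),.33,CASE[2]+np.pi/2)
for a in (1.65,1.5,1.35,1.2,1.05,.9,.75,.6,.45,.3,.2,.1,.06): print(a,np.round(own(a)))
E
```

```text
turn [-0.002 -0.002 -0.001] shift [-194.8  -52.8  -91.6] q7 0.39
1.65 [114. 210.]
1.5 [ 91. 211.]
1.35 [ 69. 208.]
1.2 [ 46. 202.]
1.05 [ 25. 194.]
0.9 [  5. 182.]
0.75 [-13. 167.]
0.6 [-29. 150.]
0.45 [-43. 131.]
0.3 [-53. 111.]
0.2 [-59.  96.]
0.1 [-63.  81.]
0.06 [-64.  75.]
```

Emit:
jog_arm(
  motion=[
    [0,0,0,0,0,-50,0],
    [0,0,0,0,0,-90,0],
    [0,0,0,-50,-14,-90,0],
    [0,0,0,-100,-27,-90,0],
    [0,0,0,-150,-41,-90,0],
    [0,0,0,-190,-53,-90,0],
    [0,0,0,-195,-53,-90,0],
    [0,0,0,-195,-53,-60,0],
    [0,0,0,-195,-53,-10,0],
    [0,0,0,-195,-53,10,0],
  ],
)

```text
t: 31.05
eef_pos: [0.6736, 0.1707, 0.2263]
tool_rot: [-0.003, 0.114, 0.993, -0.001]
contact_force: [0.0, -0.8, 0.3]
gripper_width: 0.001
grasp_force: 0.0
```

Emit:
jog_arm(
  motion=[
    [0,0,0,0,0,12,0],
    [0,0,0,0,0,24,0],
    [0,0,0,0,0,24,0],
  ],
)

```text
t: 31.42
eef_pos: [0.676, 0.171, 0.2068]
tool_rot: [-0.0, 0.115, 0.993, -0.0]
contact_force: [0.1, 0.3, 0.4]
gripper_width: -0.0
grasp_force: 0.0
```

```bash
cat >> arc.py <<'E'
def st():
    o=bot.get_obs();d=o["eef_pos"][:2]-np.array(CASE[:2]);c,s=np.cos(CASE[2]),np.sin(CASE[2])
    X=(d[0]*c+d[1]*s)*1e3;Y=(-d[0]*s+d[1]*c)*1e3;Z=o["eef_pos"][2]*1e3
    print("own",round(X,1),round(Y,1),round(Z,1),"F",o["contact_force"].round(1),"q",o["q"].round(2));return X,Z
E
python3 - <<'E'
from arc import *
X,Z=st()
for a in (1.65,1.5,1.35,1.2,1.05,.9,.75,.6,.45): x,z=own(a);print(a,round(X-x),round(Z-z))
p=look("scene");cv2.imwrite("pics/s10.png",p["pixels"][80:240,230:430,::-1].repeat(3,0).repeat(3,1))
E
```

```text
own 150.5 0.8 206.8 F [0.1 0.3 0.4] q [ 0.2   0.68 -0.84  1.48  0.52  1.22  0.62]
1.65 37 -3
1.5 59 -4
1.35 82 -1
1.2 104 4
1.05 125 13
0.9 145 25
0.75 164 40
0.6 180 57
0.45 193 76
```

View pics/s10.png

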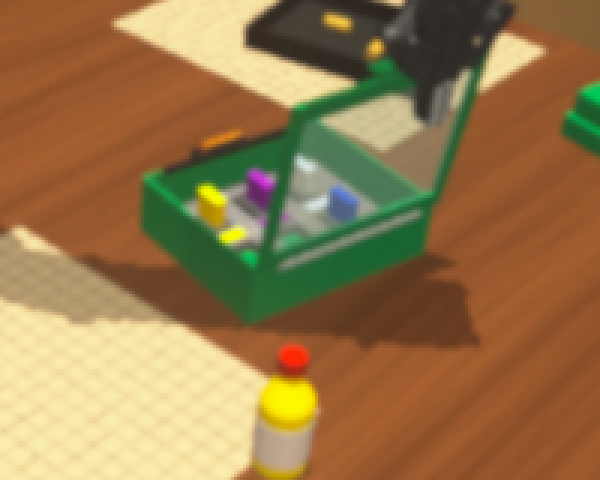

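The closed fingers (435,100) are behind the lid's outer face. Now I sweep the lid down along its arc.

Emit:
jog_arm(
  motion=[
    [0,0,0,20,0,-2,0],
    [0,0,0,37,0,-3,0],
    [0,0,0,52,0,-3,0],
    [0,0,0,67,0,-3,0],
    [0,0,0,82,0,-1,0],
    [0,0,0,97,0,2,0],
    [0,0,0,111,0,7,0],
    [0,0,0,125,0,13,0],
    [0,0,0,138,0,21,0],
    [0,0,0,145,0,25,0],
  ],
)

```text
t: 32.72
eef_pos: [0.5337, 0.2042, 0.181]
tool_rot: [-0.0, 0.115, 0.993, -0.0]
contact_force: [1.8, -0.1, 0.4]
gripper_width: 0.0
grasp_force: 0.5
```

Run:
```python
from arc import *
X,Z=st()
for a in (.9,.75,.6,.45,.3,.2,.1,.06): x,z=own(a);print(a,round(X-x),round(Z-z))
```

```text
own 4.4 0.6 181.0 F [ 1.8 -0.1  0.4] q [ 0.21  0.52 -0.91  1.81  0.47  1.05  0.46]
0.9 -1 -1
0.75 18 14
0.6 34 31
0.45 47 50
0.3 58 70
0.2 63 85
0.1 67 100
0.06 68 105
```

Force of 1.8 N, so it is pushing the lid. Continuing.

Emit:
jog_arm(
  motion=[
    [0,0,0,9,0,7,0],
    [0,0,0,18,0,14,0],
    [0,0,0,26,0,22,0],
    [0,0,0,34,0,31,0],
    [0,0,0,41,0,41,0],
    [0,0,0,47,0,51,0],
    [0,0,0,53,0,61,0],
    [0,0,0,58,0,71,0],
    [0,0,0,63,0,85,0],
    [0,0,0,66,0,96,0],
  ],
)

```text
t: 33.98
eef_pos: [0.4701, 0.2192, 0.0848]
tool_rot: [-0.0, 0.115, 0.993, -0.0]
contact_force: [0.7, -0.2, -0.4]
gripper_width: 0.002
grasp_force: 0.3
```

Run:
```python
from arc import *
st()
p=look("scene");cv2.imwrite("pics/s11.png",p["pixels"][80:240,230:430,::-1].repeat(3,0).repeat(3,1))
```

```text
own -61.0 0.8 84.8 F [ 0.7 -0.2 -0.4] q [ 0.11  0.57 -0.85  2.01  0.58  0.83  0.27]
```

View pics/s11.png

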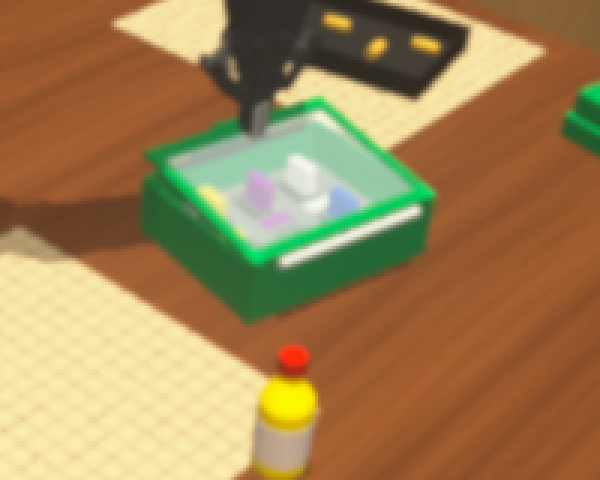

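The lid is almost shut (front edge near 260,115) with the blocks still upright under it. I shift to the front edge and press.

Emit:
jog_arm(
  motion=[
    [0,0,0,0,0,-12,0],
    [0,0,0,17,0,-12,0],
    [0,0,0,17,0,-6,0],
    [0,0,0,17,0,2,0],
    [0,0,0,17,0,8,0],
    [0,0,0,17,0,13,0],
    [0,0,0,17,0,16,0],
    [0,0,0,17,0,17,0],
    [0,0,0,17,0,17,0],
  ],
)

```text
t: 35.15
eef_pos: [0.454, 0.2231, 0.0684]
tool_rot: [-0.0, 0.115, 0.993, -0.0]
contact_force: [0.1, -0.2, 0.1]
gripper_width: -0.003
grasp_force: 0.0
```

```bash
python3 -c "
from arc import *
st()"
```

```text
own -77.5 0.8 68.4 F [ 0.1 -0.2  0.1] q [ 0.08  0.57 -0.84  2.04  0.61  0.79  0.22]
```

Emit:
jog_arm(
  motion=[
    [0,0,0,0,0,1,0],
    [0,0,0,0,0,2,0],
    [0,0,0,0,0,3,0],
    [0,0,0,0,0,3,0],
  ],
)

```text
t: 35.65
eef_pos: [0.4542, 0.2232, 0.0665]
tool_rot: [0.0, 0.115, 0.993, -0.0]
contact_force: [-3.5, -2.1, 11.7]
gripper_width: 0.001
grasp_force: 5.8
```

Emit:
jog_arm(
  motion=[
    [0,0,0,0,0,0.7,0],
    [0,0,0,0,0,1.2,0],
    [0,0,0,0,0,1.2,0],
  ],
)

```text
t: 36.02
eef_pos: [0.4542, 0.2232, 0.0663]
tool_rot: [0.001, 0.115, 0.993, -0.001]
contact_force: [-6.2, -4.8, 24.3]
gripper_width: 0.003
grasp_force: 12.0
```

Emit:
jog_arm(
  motion=[
    [0,0,0,0,0,-20,0],
    [0,0,0,0,0,-70,0],
    [0,0,0,0,0,-120,0],
    [0,0,0,0,0,-170,0],
    [0,0,0,0,0,-200,0],
    [0,0,0,0,0,-200,0],
    [0,0,0,0,0,-200,0],
  ],
)

```text
t: 36.9
eef_pos: [0.4539, 0.2226, 0.2641]
tool_rot: [-0.0, 0.115, 0.993, -0.0]
contact_force: [0.2, -0.7, -0.5]
gripper_width: -0.002
grasp_force: 0.0
```

Run:
```python
from arc import *
st()
for cam in ("scene","wrist","top"):
    p=look(cam);print(cam,[(round(d["score"],2),np.round(d["xy"],1).tolist()) for d in bot.tip_of("lid_front",p)[:1]])
    for a in (0,.055,.1): print(a,proj(p,[[*pocket(85-165*np.cos(a)+6*np.sin(a),0),(60.5+165*np.sin(a)+6*np.cos(a))/1e3]]).round(1))
    if cam!="top": cv2.imwrite(f"pics/e_{cam}.png",(p["pixels"][100:240,230:430] if cam=="scene" else p["pixels"][100:300,130:400])[:,:,::-1].repeat(3,0).repeat(3,1)[:600,:800])
```

```text
own -77.6 0.3 264.1 F [ 0.2 -0.7 -0.5] q [ 0.29  0.32 -1.04  1.86  0.3   1.13  0.48]
scene [(0.87, [307.3, 126.2])]
0 [[308.6 127.3]]
0.055 [[309.  124.7]]
0.1 [[309.4 122.6]]
wrist [(0.71, [258.4, 168.1])]
0 [[259.1 165.9]]
0.055 [[259.  167.8]]
0.1 [[259.  169.7]]
top [(0.63, [134.6, 244.9])]
0 [[134.  244.2]]
0.055 [[132.9 243.7]]
0.1 [[132.1 243.2]]
```

View pics/e_wrist.png

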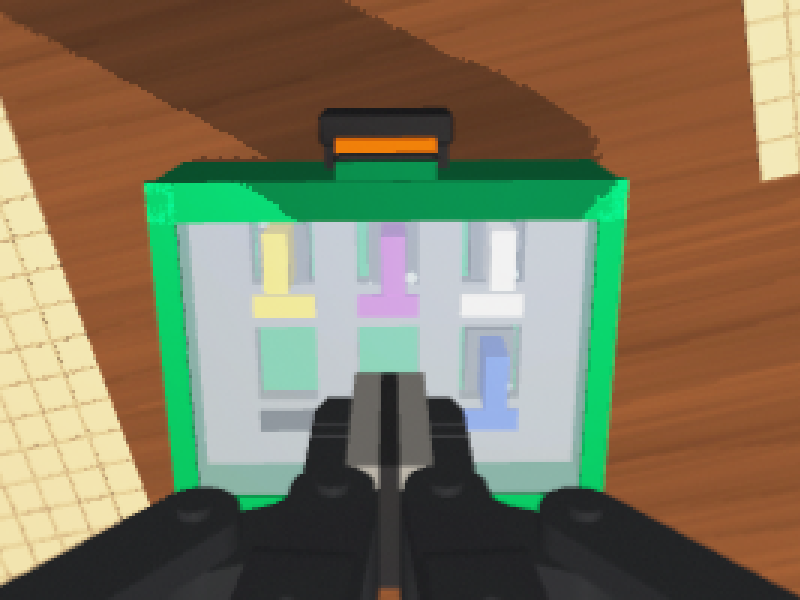

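View pics/e_scene.png

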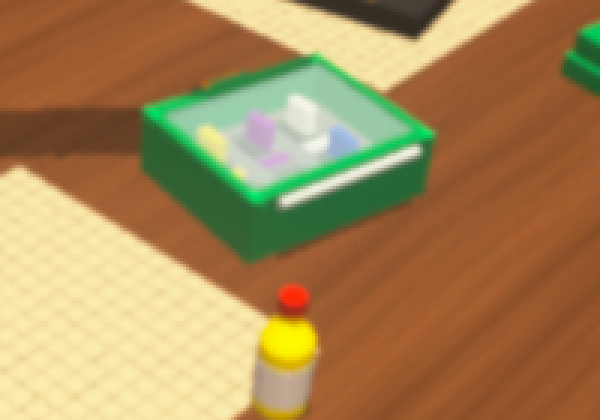

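The lid looks flush, with the front tab behind the clip at (385,165). To prove it stays shut by itself, I probe just above the shut height. An ajar lid would touch there.

Emit:
jog_arm(
  motion=[
    [0,0,0,0,0,60,0],
    [0,0,0,0,0,120,0],
    [0,0,0,0,0,170,0],
    [0,0,0,0,0,188,0],
    [0,0,0,0,0,194,0],
    [0,0,0,0,0,196,0],
    [0,0,0,0,0,196,0],
  ],
)

```text
t: 38.08
eef_pos: [0.455, 0.2236, 0.07]
tool_rot: [0.001, 0.115, 0.993, 0.001]
contact_force: [0.7, -0.6, 0.2]
gripper_width: 0.004
grasp_force: 0.0
```

Emit:
jog_arm(
  motion=[
    [0,0,0,0,0,1,0],
    [0,0,0,0,0,1.7,0],
    [0,0,0,0,0,1.7,0],
    [0,0,0,0,0,1.7,0],
  ],
)

```text
t: 38.58
eef_pos: [0.4543, 0.2231, 0.0672]
tool_rot: [0.0, 0.115, 0.993, -0.0]
contact_force: [-0.1, -1.6, 2.9]
gripper_width: -0.001
grasp_force: 1.8
```

Emit:
jog_arm(
  motion=[
    [0,0,0,0,0,-60,0],
    [0,0,0,0,0,-120,0],
    [0,0,0,0,0,-170,0],
    [0,0,0,0,0,-170,0],
    [0,0,0,0,0,-170,0],
  ],
)

```text
t: 39.2
eef_pos: [0.4537, 0.2226, 0.2363]
tool_rot: [-0.0, 0.115, 0.993, -0.0]
contact_force: [-0.3, -0.7, -1.1]
gripper_width: -0.003
grasp_force: 0.0
```

The lid sits at its shut height unaided, so the clip is latched. Handing in.

```bash
python3 -c "
from station import bot
print(bot.hand_in())"
```

```text
the job is handed in; nothing more can be done
None
```

I put all four blocks on the bench (purple, blue, yellow and white) in their matching pockets, shut the lid, confirmed it stayed at shut height with the arm clear, and handed the job in at about 39 s (it returned no verdict).

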